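# Fit the fuses, then check the combiner box's sprung cover

## Robot

A 7-joint arm with a two-finger parallel gripper is mounted at the origin on the work surface. World frame = base frame: x ahead of the robot, y to its left, z up, the work surface at z = 0. Lengths are in mm, angles in rad, forces in N, time in s.
With the tool pointing down it reaches from about 400 to 850 mm from the base axis. Payload 10.4 kg.
Tool frame: the origin (TCP) lies on the centre line of the jaws, within the pads' length; the fingertips stand 14 mm ahead of it and the grasp point (between the pads) lies 5 mm behind it; z points along the fingers, x is the direction in which the jaws open and shut, and the axes are right-handed (so a half turn about z gives the same grasp; the last joint's range is limited). The gripper opens to 87 mm and grips with 3 to 60 N. Pads are 19 mm wide; open, the fingers measure 117 mm over their backs; the gripper's body (75 mm by 190 mm) begins 51 mm behind the grasp point.
Start: joints at [-1.222, 0.332, -0.065, 1.46, 0.022, 1.35, -0.088], TCP at [227.047, 582.327, 197.176] pointing down, gripper open.
Joint ranges: [-2.6, 2.6], [-0.5, 2.12], [-1.47, 1.34], [0.16, 2.42], [-1.27, 4.41], [0.06, 2.06], [-2.6, 2.6]. Speed limits (rad/s): [2.22, 2.22, 2.79, 2.79, 3.14, 3.14, 3.14].

## Interface

Orientations are given as a unit quaternion [x, y, z, w].
In Python, from plant import state, capture, calibration, close_job gives the robot as it stands.
- The arm moves only by the tool carry_out, never from a script. Its argument "deltas" is text: rows parted by semicolons, each of 5 numbers parted by spaces: the closure in counts, from 0 (fully open) to 255 (shut), then the shift along the tool's x, y, z in m, then the turn about the tool's z in rad. A call has 1 to 12 rows; each row is the pose to reach, as a shift and turn from the pose commanded when the call began, along the tool's axes at that moment; what a row does not reach only later rows make up. A row lasts 1/8 s, in which the tool goes at most 62.5 mm and 10.7 degrees, less where a joint would pass 70% of its speed; a pose out of reach is approached as far as the arm can. A call with a gripper value outside its range is refused whole. The fingers move at their own pace and stop on an object; "force" is the grip in N (left out, the last holds). Time passes only in rows, so rows that repeat a pose let the fingers close. It gives the time, the measured TCP pose, the force and the opening at its end, in the units of the state.
- state(): the state, without advancing time (a new reading comes with each control period).
- capture(name): name is "scene" or "top"; returns (picture, depth): 480x640x3 uint8, blue, green, red; 480x640 float32, mm along the optical axis (not along the pixel's ray), 0 where there is no reading.
- calibration(name): a dict with "camera_matrix" (3x3 intrinsics, pixels), "D" ([k1, k2, p1, p2, k3] as OpenCV has them; the pictures are not rectified), "rvec" (rotation vector, rad) and "tvec" (3), from world to camera coordinates, as OpenCV has them. Camera axes: x right, y down, z forward; pixel columns grow to the right and rows downward; lengths in mm; the calibration is good to about 2 mm. A picture is of the moment at which its call begins. calibration takes no time and is no camera call.
- close_job(): hands the job in, once; it reports no verdict.
The state is a dict: "t": time; "joints": joint angles; "qvel": joint speeds; "joint_efforts": joint torques, N m; "tcp_pos": TCP position; "tcp_rot": TCP orientation; "ft_force": force on the tool from outside, world axes, zero at the start; "moment": the same for the moment, N m; "opening": finger opening in mm.
Only numpy, scipy, OpenCV 4.12 (cv2) and the standard library are available. Lean on these libraries where they do the work, as an engineer would, in place of code of your own. Each camera call takes 0.05 s, during which the arm holds its last target. There are 200 camera calls.

## Task

Finish this solar combiner box: stand the red fuse fully home in carrier pocket one (one dot) first, then the blue fuse in pocket two (two dots), leaving the yellow fuse in pocket three. Only then check the sprung cover: lift it by its black bar handle until it is past its balance point (into the red part of the gauge) without letting it spring wide open, ease it gently back to just below the balance point so that it stands in the green part of the gauge, and finish there, still holding the handle in the gripper. Do not shift anything else on the bench.

Things in the scene. Friction and masses are not known exactly. Their poses are not given: they have to be found in the camera images.
- fuse_red: A cylindrical power fuse standing upright: 22 mm diameter, 58 mm tall, 50 to 80 g, red body with a thin white ring and bare metal end caps, a red disc on top. Origin: centre of its underside, z axis up along the fuse. It starts on the bench to the robot's right and belongs in pocket one.
- fuse_blue: A cylindrical power fuse standing upright: 22 mm diameter, 58 mm tall, 50 to 80 g, blue body with a thin white ring and bare metal end caps, a blue disc on top. Origin: centre of its underside, z axis up along the fuse. It starts on the bench to the robot's right and belongs in pocket two.
- fuse_yellow: A cylindrical power fuse standing upright: 22 mm diameter, 58 mm tall, 50 to 80 g, yellow body with a thin white ring and bare metal end caps, a yellow disc on top. Origin: centre of its underside, z axis up along the fuse. It already stands in pocket three and stays there.
- carrier: Black fuse carrier bolted to the bench, 180 x 66 x 36 mm (x, y, z), origin under its centre. Three pockets in a row along its x axis, 58 mm apart, pocket one at its -x end (nearer the robot): round blind holes 25 mm wide, 24 mm deep, 2 mm chamfer, floor 12 mm above the bench, so a seated fuse stands 34 mm proud. White dots on both sides of each pocket give its number.
- pocket1 (a point): Centre of the mouth of pocket one (one dot), on the carrier's top face, 36 mm above the bench; axes as the carrier's.
- pocket2 (a point): Centre of the mouth of pocket two (two dots), on the carrier's top face, 36 mm above the bench; axes as the carrier's.
- pocket3 (a point): Centre of the mouth of pocket three (three dots), holding the yellow fuse; axes as the carrier's.
- box: Grey steel combiner box bolted to the bench, 170 x 250 x 100 mm (x, y, z), origin under its centre, front facing its own -x (towards the robot). White cover 8 mm thick, hinged along the top of its back, 180 mm from hinge to front edge. A gauge arc stands on its -y side, up to 270 mm above the bench.
- gauge (a point): Middle of the green part of the gauge, an upright arc of 24 mm wide plates on the box's -y side, 150 mm radius about the hinge, which shows the cover angle where the cover's yellow-striped side edge crosses it: white 0.05 to 0.66 rad, green 0.66 to 0.86 rad (just below balance), yellow to 0.94 (balance at 0.90), red 0.94 to 1.45 rad. Axes as the box's.
- cover (a joint): Cover angle, rad: 0 shut (level), growing as the front edge is lifted up and back; stop at 1.55. An over-centre spring makes it balance at 0.90: below that it falls shut, above it swings open by itself. The handle takes about 3 N to lift from shut, falling to nothing at balance; 0.1 rad either side of balance it pulls away with about 0.6 N. Hinge friction is very small.
- hinge (a point): Middle of the cover's hinge line, 85 mm behind the box's centre and 105 mm above the bench; the hinge line runs along the box's y axis. Axes as the box's.
- bar_mid (a point): Middle of the handle's round black bar (geom cover_c2; c1 and c3 are its arms): 12 mm diameter, 110 mm long along the hinge direction, in the plane of the cover, 222 mm from the hinge line. Shut, it is 105 mm above the bench, with a 35 mm free gap to the cover's front edge. Pinch it from above; it may turn in the grip. x axis from bar to hinge (turns with the cover), y along the bar.
- solvent: White bottle, 70 mm diameter, 170 mm tall; bystander, origin under its centre.
- junction_box: Black panel junction box, 100 x 90 x 26 mm, lying flat; bystander, origin under its centre.
- tape: Roll of yellow tape lying flat, 100 mm diameter, 19 mm high; bystander, origin under its centre.
- screwdriver: Blue-handled screwdriver lying flat; bystander.
- pliers: Red-handled cutting pliers lying flat, about 165 mm long; bystander.

How it is judged:
By the outcome, as a careful person would: the job done as asked, in the order asked, and still so for the second after the job is handed in, while the arm keeps its last pose, push and grip.
It also fails if it takes over 70 s, if anything falls off the work surface, if the arm or the gripper's body presses on something with over 40 N, if the wrist force passes 120 N, or if a joint passes its speed limit or range.

## Working session

There is one attempt and no reset: what is moved stays moved. The work goes in short steps, Python scripts to look and compute and a tool call to move; the robot and the scene stay as the last step left them, time stands still between calls to the robot, and variables do not carry over. Pictures are saved under pics/ and viewed, on a budget of 10 in all, crops included, one or two more only if the job needs it, and the job is handed in when it is done.

Besides the shell and the picture viewer there is one more tool, called after "Call:" as a command line: name --argument value ..., lists and objects as JSON in quotes. carry_out: Moves the arm, as the interface text tells. Its arguments: {"type":"object","properties":{"deltas":{"type":"string"},"force":{"type":"number"}},"required":["deltas"]}

```bash
mkdir -p pics
cat > h.py <<'E'
import numpy as np, cv2
from plant import state, capture, calibration
from scipy.spatial.transform import Rotation as R
def cam(n):
    c=calibration(n);K=np.array(c["camera_matrix"],float);D=np.array(c["D"],float)
    Rm=cv2.Rodrigues(np.array(c["rvec"],float))[0];t=np.array(c["tvec"],float).ravel();return K,D,Rm,t
def ray(n,uv,z):
    "pixels -> world points on plane z"
    K,D,Rm,t=cam(n);p=cv2.undistortPoints(np.array(uv,float).reshape(-1,1,2),K,D)[:,0]
    d=np.c_[p,np.ones(len(p))]@Rm;o=-Rm.T@t
    return o+d*((z-o[2])/d[:,2])[:,None]
def cloud(n,dep):
    K,D,Rm,t=cam(n);v,u=np.mgrid[:480,:640]
    p=cv2.undistortPoints(np.c_[u.ravel(),v.ravel()].astype(float).reshape(-1,1,2),K,D)[:,0]
    P=np.c_[p,np.ones(len(p))]*dep.reshape(-1,1)
    return ((P-t)@Rm).reshape(480,640,3)
def proj(n,P):
    K,D,Rm,t=cam(n);return cv2.projectPoints(np.array(P,float).reshape(-1,1,3),cv2.Rodrigues(Rm)[0],t,K,D)[0][:,0]
E
python3 - <<'E'
from h import *
for n in("scene","top"):
    im,d=capture(n);cv2.imwrite(f"pics/{n}0.png",im);np.savez(f"{n}0.npz",im=im,d=d)
    K,D,Rm,t=cam(n);print(n,(-Rm.T@t).round(),Rm.round(2).tolist())
s=state();print({k:np.round(v,3).tolist() for k,v in s.items()});print(R.from_quat(s["tcp_rot"]).as_matrix().round(3))
E
```

```text
scene [1372.  355.  697.] [[-0.39, 0.92, 0.0], [0.5, 0.21, -0.84], [-0.77, -0.33, -0.54]]
top [ 325.   10. 1267.] [[0.02, -1.0, 0.0], [-0.98, -0.02, -0.21], [0.21, 0.0, -0.98]]
{'t': 0.1, 'joints': [-1.222, 0.333, -0.065, 1.461, 0.022, 1.35, -0.088], 'qvel': [-0.001, -0.002, 0.0, -0.003, 0.0, 0.0, -0.0], 'joint_efforts': [0.001, -62.454, 0.025, -39.072, -0.061, 0.037, 0.0], 'tcp_pos': [226.935, 581.934, 196.431], 'tcp_rot': [0.826, 0.564, -0.001, 0.0], 'ft_force': [-0.345, 0.304, 0.672], 'moment': [0.031, -0.021, -0.009], 'opening': 87.239}
[[ 0.363  0.932 -0.   ]
 [ 0.932 -0.363 -0.001]
 [-0.001  0.    -1.   ]]
```

View pics/scene0.png

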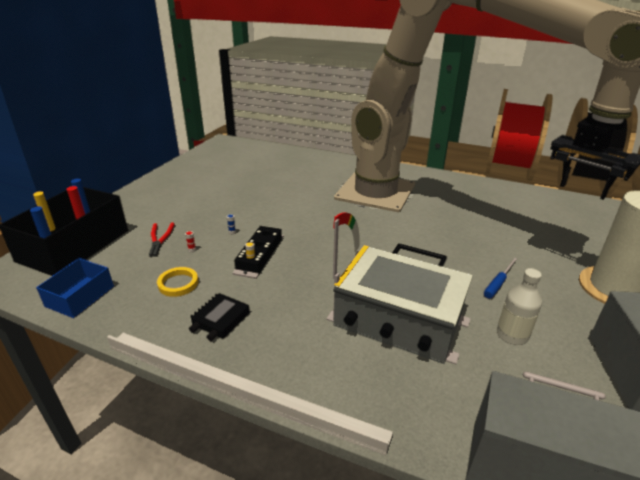

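View pics/top0.png

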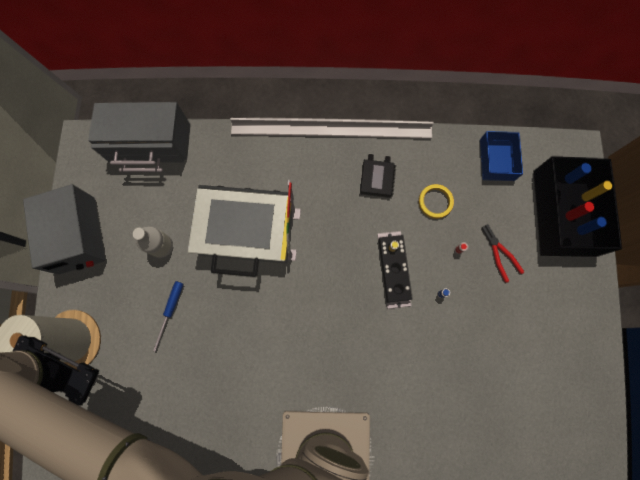

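The top view shows red at about (463,247), blue (445,293), yellow (395,245), the carrier centred near (395,270) with pocket one at its lower end, and the bar at about (235,273). Next I measure these at sub-pixel level.

Run:
```python
from h import *
import itertools
for n,boxs in (("top",(370,225,480,310)),("scene",(170,200,300,290))):
    z=np.load(f"{n}0.npz");im=z["im"];d=z["d"];P=cloud(n,d);x0,y0,x1,y1=boxs
    hsv=cv2.cvtColor(im,cv2.COLOR_BGR2HSV);roi=np.zeros((480,640),np.uint8);roi[y0:y1,x0:x1]=1
    H,S,V=cv2.split(hsv)
    for nm,m in dict(red=((H<8)|(H>172))&(S>140)&(V>70),blue=(H>100)&(H<130)&(S>110)&(V>60),yel=(H>18)&(H<34)&(S>110)&(V>90),white=(S<60)&(V>140)).items():
        k,_,st,c=cv2.connectedComponentsWithStats((m&(roi>0)).astype(np.uint8))
        for i in range(1,k):
            if st[i,4]<3: continue
            zz=dict(red=58,blue=58,yel=70,white=36)[nm]
            print(n,nm,st[i].tolist(),c[i].round(1),"plane",ray(n,[c[i]],zz)[0].round(1),"depthpt",P[int(c[i][1]+.5),int(c[i][0]+.5)].round(1))
# carrier by cloud
z=np.load("top0.npz");P=cloud("top",z["d"]);q=P[220:315,370:420].reshape(-1,3);q=q[(q[:,2]>30)&(q[:,2]<41)]
r=cv2.minAreaRect(q[:,:2].astype(np.float32));print("carrier",r,len(q), q.mean(0))
# cover
q=P[170:290,180:300].reshape(-1,3);c=q[(q[:,2]>95)&(q[:,2]<125)];print("cover",cv2.minAreaRect(c[:,:2].astype(np.float32)))
V=cv2.cvtColor(z["im"],cv2.COLOR_BGR2GRAY)
print(V[255:290,200:266:6])
im=cv2.resize(z["im"][180:315,185:305],None,fx=5,fy=5,interpolation=cv2.INTER_CUBIC)
im2=cv2.resize(z["im"][225:310,370:480],None,fx=7,fy=7,interpolation=cv2.INTER_CUBIC)
cv2.imwrite("pics/c2.png",im2)
cv2.imwrite("pics/c1.png",cv2.resize(z["im"][180:300,180:310],None,fx=5,fy=5,interpolation=cv2.INTER_CUBIC))
```

```text
top red [461, 244, 6, 5, 23] [463.2 246.1] plane [ 561.8 -366.4   58. ] depthpt [ 562.3 -366.1   56.8]
top blue [444, 290, 5, 5, 21] [445.6 292. ] plane [ 435.9 -313.7   58. ] depthpt [ 435.7 -314.1   60.6]
top yel [392, 242, 6, 6, 30] [394.5 244.3] plane [ 560.5 -175.5   70. ] depthpt [ 560.4 -176.    75.1]
top white [391, 231, 10, 5, 38] [395.7 232.9] plane [ 599.5 -184.6   36. ] depthpt [ 606.  -190.1    5.7]
top white [378, 232, 11, 5, 42] [382.8 234.2] plane [ 595.  -148.4   36. ] depthpt [ 602.3 -152.9    6. ]
top white [400, 241, 3, 3, 6] [400.8 241.8] plane [ 574.6 -198.4   36. ] depthpt [ 574.  -198.8   36.3]
top white [383, 242, 2, 3, 6] [383.5 243. ] plane [ 570.3 -150.3   36. ] depthpt [ 570.2 -151.6   36.8]
top white [391, 243, 1, 4, 4] [391.  244.5] plane [ 566.5 -171.    36. ] depthpt [ 557.6 -165.4   74.2]
top white [400, 245, 3, 3, 7] [401.3 246. ] plane [ 562.9 -199.5   36. ] depthpt [ 562.7 -198.6   36.7]
top white [383, 247, 3, 3, 7] [384.  247.7] plane [ 557.1 -151.6   36. ] depthpt [ 556.2 -151.6   36.4]
top white [401, 249, 3, 3, 8] [401.9 250.1] plane [ 551.3 
[... 4303 characters left out ...]
 107 108  54 102  82  63  40  32  31  55]
 [107 106 108  55 106 103  94  83  62  40  57]
 [106 105 107  55 106 107 107 104  95  81  58]
 [107 104 106  55 107 107 106 107 106 104  58]
 [106 103 106  56 105 108 105 107 108 108  57]
 [105 102 103  52 105 105 106 106 107 109  57]
 [105 102 104  50 105 104 105 105 107 109  57]
 [104 104 104  48 106 103 105 105 106 108  59]
 [104 106 106  48 104 104 106 104 106 108  79]
 [106 108 107  48  74 101 106 103 105 108  94]
 [108 108 107  49  52  72 102 102 103 105  96]
 [106 109 105  49  49  50  74  72  77 102  97]
 [103 106 102  54  49  48  52  51  53  78  96]
 [104 104 102  92  54  53  49  50  50  53  95]
 [105 105 103 105  91  88  54  49  49  50 102]]
```

View pics/c2.png

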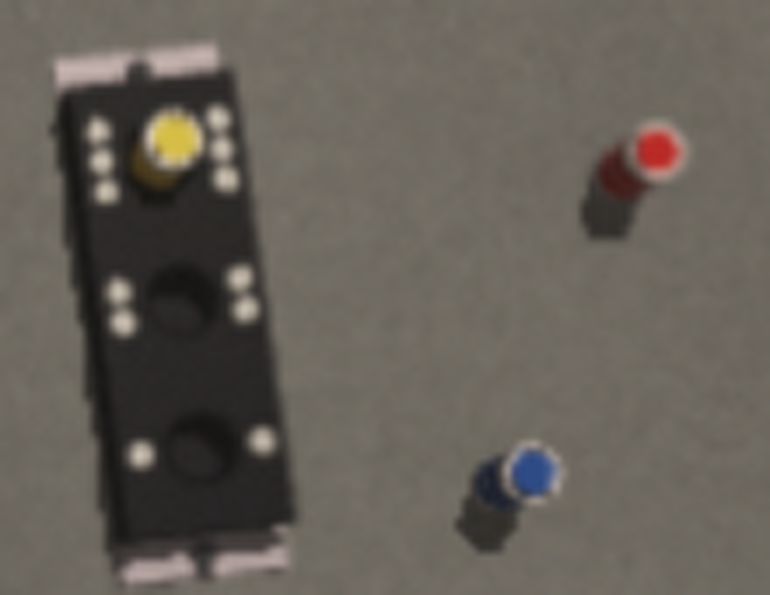

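View pics/c1.png

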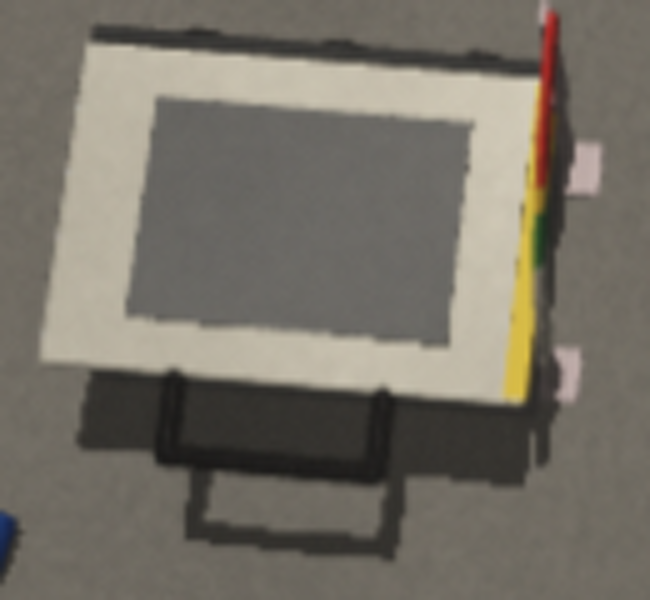

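Dots and the yellow fuse give the carrier axis (yaw about 0.129 rad); the crops show both empty pockets and the bar between roughly (213,272) and (255,274) in the full picture. Next: the bar, box yaw and gripper shape, plus a helper that computes moves.

```bash
cat >> h.py <<'E'
def rel(pos,yaw,cpos,cyaw):
    "tool-axes shift (m) and turn from commanded (cpos,cyaw) to (pos,yaw); yaw = world yaw of tool x, tool down"
    d=np.subtract(pos,cpos)/1000;c,s=np.cos(cyaw),np.sin(cyaw)
    return np.round([d[0]*c+d[1]*s, d[0]*s-d[1]*c, -d[2], -(yaw-cyaw)],4)
E
python3 - <<'E'
from h import *
z=np.load("top0.npz");im=z["im"];P=cloud("top",z["d"]);V=cv2.cvtColor(im,cv2.COLOR_BGR2GRAY)
m=(V<42);roi=np.zeros_like(m);roi[262:285,208:262]=1
# bar: points by height
sub=(P[...,2]>88)&(P[...,2]<125);s=sub.copy();s&=roi
q=P[s];print(len(q));
for u in range(210,260,4):
    c=np.where(m[262:285,u])[0]; print(u,(c+262).tolist(),np.round(P[266:280,u,2]).tolist())
# gripper
S=np.load("scene0.npz");st=state();Rm=R.from_quat(st["tcp_rot"]).as_matrix()
for n,Z in(("scene",S),("top",z)):
    Q=(cloud(n,Z["d"]).reshape(-1,3)-st["tcp_pos"])@Rm
    Q=Q[(Z["d"].ravel()>0)&(np.abs(Q[:,:2])<150).all(1)]
    for a in range(-160,20,15):
        w=Q[(Q[:,2]>a)&(Q[:,2]<=a+15)]
        if len(w)>5: print(n,a,len(w),w[:,:2].min(0).round(),w[:,:2].max(0).round())
# cover corners from white mask
H=cv2.cvtColor(im,cv2.COLOR_BGR2HSV)
w=((V>120)).astype(np.uint8);w[:180]=0;w[275:]=0;w[:,:180]=0;w[:,300:]=0
k,l,stt,c=cv2.connectedComponentsWithStats(w);i=1+stt[1:,4].argmax()
cn=max(cv2.findContours((l==i).astype(np.uint8),0,1)[0],key=cv2.contourArea)
ap=cv2.approxPolyDP(cn,6,True)[:,0];print(ap.tolist(),ray("top",ap,109).round(1).tolist())
E
```

```text
292
210 [] [-1.0, 4.0, 4.0, 3.0, 1.0, 1.0, 3.0, 0.0, -0.0, 3.0, -1.0, 2.0, -2.0, -4.0]
214 [262, 263, 264, 265, 266, 267, 268, 269, 270, 271, 272] [114.0, 111.0, 112.0, 113.0, 112.0, 108.0, 107.0, 2.0, -3.0, 0.0, 2.0, 4.0, 1.0, 1.0]
218 [269, 270, 271, 272, 273] [2.0, -1.0, 4.0, 107.0, 113.0, 112.0, 106.0, 106.0, -1.0, 3.0, -1.0, -0.0, -2.0, 1.0]
222 [269, 270, 271, 272, 273] [5.0, 3.0, 2.0, 108.0, 109.0, 114.0, 114.0, 109.0, 4.0, 0.0, 3.0, 1.0, 0.0, 5.0]
226 [269, 270, 271, 272, 273] [-2.0, 1.0, -1.0, 3.0, 110.0, 111.0, 110.0, 109.0, -1.0, -0.0, -2.0, 3.0, -2.0, -5.0]
230 [270, 271, 272, 273, 274] [3.0, -2.0, -2.0, 4.0, 112.0, 113.0, 114.0, 111.0, 108.0, 4.0, -1.0, -3.0, -2.0, 0.0]
234 [270, 271, 272, 273, 274] [1.0, -0.0, 4.0, 3.0, 108.0, 110.0, 112.0, 113.0, 105.0, 3.0, -1.0, 5.0, 4.0, -0.0]
238 [271, 272, 273, 274] [3.0, -6.0, 1.0, 3.0, -2.0, 113.0, 111.0, 109.0, 110.0, 4.0, 4.0, 4.0, -1.0, -4.0]
242 [271, 272, 273, 274, 275] [2.0, 5.0, -1.0, 5.0, -1.0, 106.0, 115.0, 111.0, 113.0, 109.0, 4.0, 0.0, 1.0, 3.0]
246 [272, 273, 274, 275] [-5.0, 1.0, 4.0, 1.0, 1.0, 108.0, 110.0, 115.0, 
[... 672 characters left out ...]
ne -55 375 [-55. -40.] [135.  60.]
scene -40 217 [-53. -11.] [141.  65.]
scene -25 153 [89.  8.] [146.  62.]
scene -10 174 [89. 10.] [150.  62.]
scene 5 169 [89. 10.] [150.  64.]
top -160 120 [-52. -26.] [ 8. 25.]
top -145 1094 [-97. -35.] [94. 39.]
top -130 243 [-96. -38.] [91. 39.]
top -115 237 [-89. -37.] [84. 38.]
top -100 36 [-89. -33.] [84. 37.]
top -70 63 [ 43. -26.] [150.  53.]
top -55 340 [ 43. -21.] [150.  59.]
top -40 111 [40. -2.] [148.  60.]
top -25 111 [85. -5.] [150.  60.]
top -10 121 [86. -5.] [149.  60.]
top 5 104 [85. -3.] [147.  61.]
[[197, 188], [188, 252], [284, 259], [287, 195]] [[695.6, 357.7, 109.0], [521.0, 367.4, 109.0], [508.4, 115.7, 109.0], [680.2, 114.5, 109.0]]
```

Call:
carry_out --deltas "0 -0.236 0.310 -0.133 1.2; 0 -0.236 0.310 -0.133 1.2; 0 -0.236 0.310 -0.133 1.2; 0 -0.236 0.310 -0.133 1.2; 0 -0.236 0.310 -0.133 1.2; 0 -0.236 0.310 -0.133 1.3; 0 -0.236 0.310 -0.133 1.4; 0 -0.483 0.502 -0.133 2.64; 0 -0.483 0.502 -0.133 2.64; 0 -0.483 0.502 -0.133 2.64; 0 -0.483 0.502 -0.133 2.64; 0 -0.483 0.502 -0.133 2.64" --force 20

```text
t: 1.6
tcp_pos: [519.2, -51.6, 330.1]
tcp_rot: [0.864, -0.504, -0.0, -0.0]
ft_force: [1.2, 1.1, -0.3]
opening: 87.1
```

```bash
cat >> h.py <<'E'
def cur():
    s=state();M=R.from_quat(s["tcp_rot"]).as_matrix();p=np.array(s["tcp_pos"]);y=np.arctan2(M[1,0],M[0,0])
    print("t",round(s["t"],2),"tcp",p.round(1),"yaw",round(y,4),"tilt",M[:2,2].round(3),"F",np.round(s["ft_force"],1),"open",round(s["opening"],1),"q7",round(s["joints"][6],2));return p,y
E
python3 - <<'E'
from h import *
p,y=cur();print(rel([561.5,-366.6,100],-1.441,p,y),rel([561.5,-366.6,41],-1.441,p,y))
z=np.load("scene0.npz");st=dict(tcp_pos=[226.935,581.934,196.431],tcp_rot=[.826,.564,-.001,0]);Rm=R.from_quat(st["tcp_rot"]).as_matrix()
for n in("scene","top"):
    Z=np.load(n+"0.npz");Q=(cloud(n,Z["d"]).reshape(-1,3)-st["tcp_pos"])@Rm
    Q=Q[(Z["d"].ravel()>0)&(np.abs(Q[:,0])<100)&(np.abs(Q[:,1])<45)&(Q[:,2]<0)]
    for a in range(30,100,7):
        for sg in(1,-1):
            w=Q[(sg*Q[:,0]>a)&(sg*Q[:,0]<=a+7)]
            if len(w)>3:print(n,sg*a,len(w),np.percentile(w[:,2],[80,90,95,100]).round())
E
```

```text
t 1.6 tcp [519.2 -51.6 330.1] yaw -1.0568 tilt [0. 0.] F [ 1.2  1.1 -0.3] open 87.1 q7 -1.01
[0.295  0.1181 0.2301 0.3842] [0.295  0.1181 0.2891 0.3842]
scene 30 325 [-202. -134. -127. -108.]
scene -30 281 [-155. -136. -125. -106.]
scene 37 195 [-131. -110.  -98.  -29.]
scene -37 205 [-135. -112.  -44.  -29.]
scene 44 147 [-48. -38. -32. -26.]
scene -44 279 [-65. -48. -38. -26.]
scene 51 150 [-68. -54. -38. -28.]
scene -51 131 [-70. -55. -43. -27.]
scene 58 90 [-107. -100.  -85.  -75.]
scene -58 111 [-111. -103.  -87.  -75.]
scene 65 86 [-111. -106. -104. -101.]
scene -65 120 [-119. -108. -105. -100.]
scene 72 97 [-113. -107. -103.  -99.]
scene -72 121 [-120. -110. -107. -101.]
scene 79 110 [-109. -103.  -99.  -96.]
scene -79 144 [-117. -106. -101.  -95.]
scene 86 107 [-33. -17.  -7.  -1.]
scene -86 121 [-132. -123. -117.  -97.]
scene 93 104 [-20.  -9.  -5.  -0.]
scene -93 70 [-357. -139. -138. -124.]
top 30 18 [-113. -112. -111. -108.]
top -30 279 [-195. -175. -135. -110.]
top 37 32 [-42. -36. -31. -30.]
top -37 286 [-195. -154. -138. -108.]
top 44 73 [-85. -63. -49. -31.]
top -44 356 [-149. -141. -136. -111.]
top 51 46 [-110.  -75.  -67.  -26.]
top -51 206 [-135. -119. -117. -102.]
top 58 44 [-118. -117. -108. -102.]
top -58 101 [-134. -119. -115. -102.]
top 65 75 [-118. -115. -107.  -99.]
top -65 114 [-136. -119. -115. -102.]
top 72 51 [-134. -118. -113. -101.]
top -72 131 [-137. -121. -112. -101.]
top 79 65 [-131. -113. -104.  -11.]
top -79 140 [-134. -106.  -99.  -93.]
top 86 114 [-13.  -7.  -4.  -0.]
top -86 189 [-101.  -99.  -98.  -96.]
top 93 95 [-12.  -7.  -4.  -0.]
top -93 134 [-126. -123. -122. -121.]
```

Call:
carry_out --deltas "0 0.295 0.118 0.20 0.384; 0 0.295 0.118 0.20 0.384; 0 0.295 0.118 0.20 0.384; 0 0.295 0.118 0.20 0.384; 0 0.295 0.118 0.20 0.384; 0 0.295 0.118 0.20 0.384; 0 0.295 0.118 0.20 0.384; 0 0.295 0.118 0.23 0.384; 0 0.295 0.118 0.26 0.384; 0 0.295 0.118 0.289 0.384; 0 0.295 0.118 0.289 0.384; 0 0.295 0.118 0.289 0.384"

```text
t: 3.1
tcp_pos: [564.1, -364.3, 42.7]
tcp_rot: [0.754, -0.657, 0.001, -0.0]
ft_force: [-0.7, -0.4, 1.0]
opening: 87.2
```

Run:
```python
from h import *
p,y=cur();print(rel([561.5,-366.6,41],-1.441,p,y))
```

```text
t 3.1 tcp [ 564.1 -364.3   42.7] yaw -1.4345 tilt [ 0.001 -0.001] F [-0.7 -0.4  1. ] open 87.2 q7 -0.63
[0.0019 0.0029 0.0017 0.0065]
```

Call:
carry_out --deltas "0 0.002 0.003 0.0015 0.006; 0 0.002 0.003 0.0015 0.006; 60 0.002 0.003 0.0015 0.006; 120 0.002 0.003 0.0015 0.006; 180 0.002 0.003 0.0015 0.006; 220 0.002 0.003 0.0015 0.006; 255 0.002 0.003 0.0015 0.006; 255 0.002 0.003 0.0015 0.006; 255 0.002 0.003 0.0015 0.006; 255 0.002 0.003 0.0015 0.006" --force 20

```text
t: 4.35
tcp_pos: [560.6, -366.7, 39.6]
tcp_rot: [0.751, -0.66, -0.0, -0.0]
ft_force: [-0.6, -0.4, 0.7]
opening: 14.9
```

Run:
```python
from h import *
p,y=cur();print(rel([500,-260,130],-1.441,p,y),rel([445.5,-190.6,105],-1.441,p,y))
```

```text
t 4.35 tcp [ 560.6 -366.7   39.6] yaw -1.4411 tilt [0. 0.] F [-0.6 -0.4  0.7] open 14.9 q7 -0.63
[-1.137e-01  4.630e-02 -9.040e-02 -1.000e-04] [-1.896e-01  9.140e-02 -6.540e-02 -1.000e-04]
```

Run:
```python
from h import *
a,d1=capture("top");b,d2=capture("scene");np.savez("n1.npz",a=a,d1=d1,b=b,d2=d2)
cur()
A=cv2.resize(a[215:305,410:530],None,fx=5,fy=5,interpolation=cv2.INTER_CUBIC)[:450]
B=cv2.resize(b[180:290,140:260],None,fx=4.1,fy=4.1,interpolation=cv2.INTER_CUBIC)[:450]
B=B[:450];cv2.imwrite("pics/n1.png",cv2.resize(np.hstack([A,B]),(790,325)))
```

```text
t 4.45 tcp [ 560.6 -366.8   39.6] yaw -1.441 tilt [0. 0.] F [-0.2 -0.7 -0.4] open 7.1 q7 -0.63
```

View pics/n1.png

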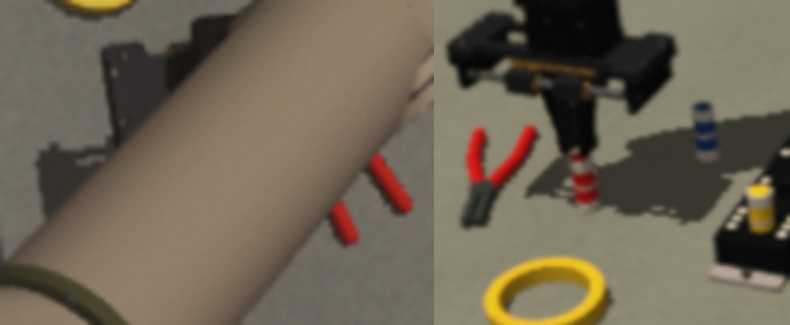

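Run:
```python
from h import *
z=np.load("n1.npz");b=z["b"];P=cloud("scene",z["d2"])
H,S,V=cv2.split(cv2.cvtColor(b,cv2.COLOR_BGR2HSV))
m=((H<8)|(H>172))&(S>140)&(V>70);m[:, :182]=0;m[:,200:]=0;m[:225]=0;m[260:]=0
v,u=np.where(m);print("now red px",u.mean(),v.mean(),u.min(),u.max(),v.min(),v.max(),"pt",np.median(P[m],0).round(1),P[m].min(0).round(),P[m].max(0).round())
o=np.load("scene0.npz");H,S,V=cv2.split(cv2.cvtColor(o["im"],cv2.COLOR_BGR2HSV));P0=cloud("scene",o["d"])
m=((H<8)|(H>172))&(S>140)&(V>70);m[:, :182]=0;m[:,200:]=0;m[:225]=0;m[260:]=0
v,u=np.where(m);print("before",u.mean(),v.mean(),u.min(),u.max(),v.min(),v.max(),np.median(P0[m],0).round(1))
f=(V>=0);q=P[200:240,170:210].reshape(-1,3)
k=(np.abs(q[:,0]-560)<40)&(np.abs(q[:,1]+367)<40)
for a in range(10,120,8):
    w=q[k&(q[:,2]>a)&(q[:,2]<=a+8)]
    if len(w):print(a,len(w),np.median(w,0).round(1),w.min(0).round(),w.max(0).round())
print(proj("scene",[[560.6,-366.8,26],[560.6,-366.8,60],[561.5,-366.6,58],[561.5,-366.6,0]]).round(1))
```

```text
now red px 190.13333333333333 242.08 186 194 232 248 pt [ 568.2 -361.3   32.2] [ 546. -395.    1.] [1372.  355.  697.]
before 190.14285714285714 240.83116883116884 186 194 231 248 [ 567.9 -361.4   35.8]
34 5 [ 561.1 -359.4   39.5] [ 557. -375.   38.] [ 567. -356.   42.]
42 17 [ 567.5 -360.2   46.3] [ 559. -374.   43.] [ 573. -355.   49.]
50 30 [ 567.3 -360.9   55.8] [ 553. -377.   50.] [ 574. -354.   58.]
58 14 [ 564.5 -365.1   59.2] [ 557. -375.   58.] [ 570. -355.   66.]
66 30 [ 567.9 -365.6   70.2] [ 547. -380.   66.] [ 573. -350.   74.]
74 34 [ 564.6 -363.4   78.2] [ 551. -380.   74.] [ 574. -349.   82.]
82 36 [ 567.4 -359.3   85.8] [ 547. -380.   82.] [ 575. -348.   90.]
90 38 [ 566.1 -370.9   93.7] [ 548. -379.   90.] [ 575. -348.   98.]
98 40 [ 567.8 -370.8  101.4] [ 548. -382.   98.] [ 575. -347.  106.]
106 42 [ 567.6 -358.1  109.3] [ 550. -385.  106.] [ 575. -345.  114.]
114 39 [ 567.6 -370.2  117.4] [ 550. -387.  114.] [ 575. -342.  122.]
[[190.6 242.4]
 [188.8 232. ]
 [188.8 232.8]
 [191.9 250.4]]
```

Depth shows the closed fingertips at about z 60, above the undisturbed fuse. The real fingertips therefore sit roughly 35–40 mm behind the reported TCP, and the start pictures agree (tips at −26, body at about −97 from the reported TCP). I'll open, go lower and regrip.

Call:
carry_out --deltas "0 0 0 0 0; 0 0 0 0 0; 0 0 0 0 0; 0 0 0 0 0; 0 0 0 0 0; 0 0 0 0 0; 0 0 0 0 0; 0 0 0 0.01 0; 0 0 0 0.02 0; 0 0 0 0.03 0; 0 0 0 0.03 0; 0 0 0 0.03 0"

```text
t: 5.95
tcp_pos: [560.7, -366.9, 9.7]
tcp_rot: [0.751, -0.66, 0.0, 0.0]
ft_force: [-0.3, -0.8, -0.8]
opening: 86.8
```

```bash
cat >> h.py <<'E'
def tips(yspan=70,zmin=5):
    "lowest gripper points seen by each camera, tool frame"
    s=state();M=R.from_quat(s["tcp_rot"]).as_matrix()
    for n in("scene",):
        im,d=capture(n);Q=(cloud(n,d).reshape(-1,3)-s["tcp_pos"])@M;W=cloud(n,d).reshape(-1,3)
        dark=(im.reshape(-1,3).max(1)<60)
        for lo,hi in((-65,-40),(-40,-14),(-14,14),(14,40),(40,65)):
            k=(d.ravel()>0)&dark&(Q[:,0]>lo)&(Q[:,0]<hi)&(np.abs(Q[:,1])<16)&(W[:,2]>zmin)&(Q[:,2]>-120)
            if k.sum()>3:print(n,lo,hi,k.sum(),"toolz max",np.sort(Q[k,2])[-5:].round(),"x",Q[k&(Q[:,2]>-60)][:,0].min(initial=999).round(),Q[k&(Q[:,2]>-60)][:,0].max(initial=-999).round())
        return im,d
E
python3 - <<'E'
from h import *
cur();im,d=tips();cv2.imwrite("pics/n2.png",cv2.resize(im[150:290,120:280],None,fx=4,fy=4,interpolation=cv2.INTER_CUBIC))
E
```

```text
t 5.95 tcp [ 560.7 -366.9    9.7] yaw -1.4411 tilt [ 0. -0.] F [-0.3 -0.8 -0.8] open 86.8 q7 -0.61
scene -65 -40 115 toolz max [-28. -28. -27. -26. -24.] x -56.0 -43.0
scene 40 65 166 toolz max [-29. -28. -27. -26. -24.] x 41.0 53.0
```

View pics/n2.png

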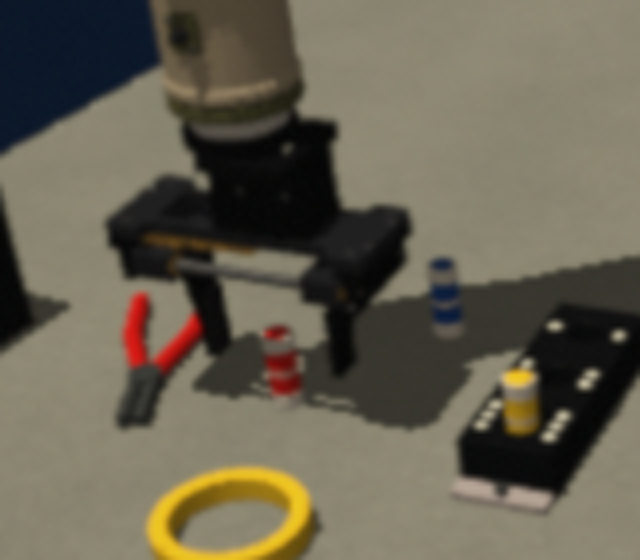

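Both fingers straddle the red fuse (image (282,365)), with tips about 34 mm above the bench, so the tips lie about 25 mm behind the reported TCP. I'll lower 7 mm and grip.

Call:
carry_out --deltas "0 0 0 0.007 0; 60 0 0 0.007 0; 255 0 0 0.007 0; 255 0 0 0.007 0; 255 0 0 0.007 0; 255 0 0 0.007 0; 255 0 0 0.007 0; 255 0 0 0.007 0; 255 0 0 0.007 0; 255 0 0 0.007 0" --force 20

```text
t: 7.25
tcp_pos: [560.6, -366.8, 2.6]
tcp_rot: [0.751, -0.66, -0.0, -0.0]
ft_force: [-0.2, 0.1, 0.7]
opening: 21.7
```

Run:
```python
from h import *
p,y=cur();print(rel([561,-366.6,67],-1.441,p,y),rel([445.5,-190.6,57],-1.441,p,y))
```

```text
t 7.25 tcp [ 560.6 -366.8    2.6] yaw -1.4411 tilt [0. 0.] F [-0.2  0.1  0.7] open 21.7 q7 -0.61
[-0.0001 -0.0004 -0.0644 -0.0001] [-1.896e-01  9.130e-02 -5.440e-02 -1.000e-04]
```

Call:
carry_out --deltas "255 0 0 -0.035 0; 255 0 0 -0.07 0; 255 -0.05 0.024 -0.07 0; 255 -0.10 0.048 -0.07 0; 255 -0.15 0.072 -0.07 0; 255 -0.18 0.087 -0.07 0; 255 -0.1895 0.0915 -0.07 0; 255 -0.1895 0.0915 -0.07 0; 255 -0.1895 0.0915 -0.05 0; 255 -0.1895 0.0915 -0.045 0; 255 -0.1895 0.0915 -0.045 0; 255 -0.1895 0.0915 -0.045 0"

```text
t: 8.75
tcp_pos: [445.7, -191.3, 48.1]
tcp_rot: [0.751, -0.66, 0.0, -0.0]
ft_force: [0.2, -0.2, 0.3]
opening: 21.4
```

Run:
```python
from h import *
p,y=cur()
im,d=capture("scene");tp,dt=capture("top");np.savez("n3.npz",im=im,d=d,tp=tp,dt=dt)
H,S,V=cv2.split(cv2.cvtColor(im,cv2.COLOR_BGR2HSV));m=((H<8)|(H>172))&(S>140)&(V>60)
uv=proj("scene",[[445.5,-190.6,45+30]])[0];print("expect",uv, proj("scene",[[445.5,-190.6,45],[445.5,-190.6,103],[455.5,-190.6,45],[445.5,-180.6,45]]).round(1).tolist())
r=np.zeros_like(m);u,v=uv.astype(int);r[v-40:v+40,u-40:u+40]=1;m&=r
v,u=np.where(m);print(len(u),u.mean(),v.mean(),u.min(),u.max(),v.min(),v.max());P=cloud("scene",d);print(np.median(P[m],0))
uu,vv=uv.astype(int);cv2.imwrite("pics/n3.png",cv2.resize(im[vv-50:vv+50,uu-60:uu+60],None,fx=6,fy=6,interpolation=cv2.INTER_CUBIC))
```

```text
t 8.75 tcp [ 445.7 -191.3   48.1] yaw -1.4416 tilt [ 0. -0.] F [ 0.2 -0.2  0.3] open 21.4 q7 -0.96
expect [265.19939647 220.68912123] [[265.8, 229.9], [264.6, 211.9], [264.1, 231.6], [268.9, 230.6]]
68 264.38235294117646 221.01470588235293 261 268 211 227
[ 454.09138356 -188.28689013   77.55710812]
```

View pics/n3.png

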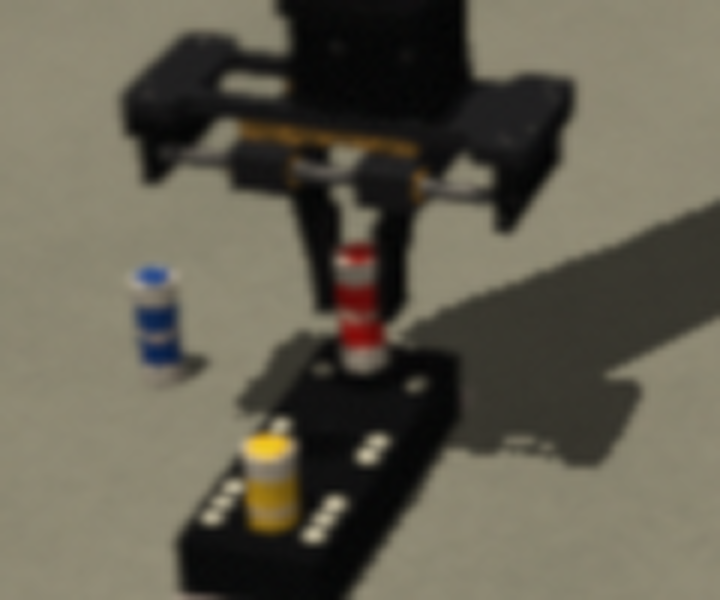

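Red is held upright over pocket one (image (360,310)). The pixels put it roughly 1 mm off, so I correct that and insert.

Call:
carry_out --deltas "255 -0.0008 0.001 0 0; 255 -0.0008 0.001 0.006 0; 255 -0.0008 0.001 0.010 0; 255 -0.0008 0.001 0.014 0; 255 -0.0008 0.001 0.018 0; 255 -0.0008 0.001 0.022 0; 255 -0.0008 0.001 0.022 0"

```text
t: 9.72
tcp_pos: [444.0, -190.0, 25.3]
tcp_rot: [0.751, -0.66, -0.0, 0.0]
ft_force: [-0.9, -0.6, -0.7]
opening: 22.0
```

Run:
```python
from h import *
cur()
```

```text
t 9.72 tcp [ 444.  -190.    25.3] yaw -1.4411 tilt [-0.001  0.   ] F [-0.9 -0.6 -0.7] open 22.0 q7 -0.93
```

Call:
carry_out --deltas "255 0 0 0.004 0; 255 0 0 0.008 0; 255 0 0 0.010 0; 255 0 0 0.0115 0; 255 0 0 0.0115 0; 255 0 0 0.0115 0"

```text
t: 10.48
tcp_pos: [444.4, -190.0, 14.4]
tcp_rot: [0.751, -0.66, -0.0, -0.0]
ft_force: [-2.0, 1.0, 6.4]
opening: 21.7
```

Run:
```python
from h import *
cur()
```

```text
t 10.47 tcp [ 444.4 -190.    14.4] yaw -1.441 tilt [0. 0.] F [-2.   1.   6.4] open 21.7 q7 -0.91
```

Call:
carry_out --deltas "200 0 0 0 0; 100 0 0 0 0; 100 0 0 0 0; 100 0 0 0 0; 60 0 0 -0.03 0; 0 0 0 -0.08 0; 0 0.06 0.012 -0.08 0; 0 0.12 0.0245 -0.08 0; 0 0.122 0.025 -0.08 0; 0 0.122 0.025 -0.05 0; 0 0.122 0.025 -0.02 0; 0 0.122 0.025 0.0115 0"

```text
t: 11.98
tcp_pos: [435.6, -313.4, 1.6]
tcp_rot: [0.752, -0.659, -0.0, -0.0]
ft_force: [0.4, 0.5, -0.0]
opening: 87.1
```

Run:
```python
from h import *
p,y=cur();print(rel([435.5,-314,2.6],-1.441,p,y))
tp,_=capture("top");im,d=capture("scene")
for n,I in(("top",tp),("scene",im)):
    H,S,V=cv2.split(cv2.cvtColor(I,cv2.COLOR_BGR2HSV))
    for nm,m,P in(("red",((H<8)|(H>172))&(S>140)&(V>60),[445.5,-190.6,70]),("blue",(H>100)&(H<130)&(S>110)&(V>50),[435.5,-314,58])):
        uv=proj(n,[P])[0];r=np.zeros_like(m);a,b=uv.astype(int);r[b-6:b+25,a-10:a+10]=1
        k,l,st,c=cv2.connectedComponentsWithStats((m&(r>0)).astype(np.uint8))
        print(n,nm,uv.round(1),[(st[i,4],c[i].round(1).tolist(),ray(n,[c[i]],P[2])[0,:2].round(1).tolist()) for i in range(1,k)])
```

```text
t 11.97 tcp [ 435.6 -313.4    1.6] yaw -1.4401 tilt [0.    0.001] F [ 0.4  0.5 -0. ] open 87.1 q7 -0.57
[ 0.0006  0.0002 -0.001   0.0009]
top red [400.6 287.3] [(np.int32(26), [400.5, 287.5], [444.8, -190.5])]
top blue [445.7 292.2] []
scene red [265.3 222.2] [(np.int32(20), [265.5, 221.5], [441.7, -192.1]), (np.int32(49), [265.9, 230.9], [485.5, -167.1])]
scene blue [229.9 215.7] [(np.int32(2), [230.5, 216.0], [436.4, -311.4]), (np.int32(16), [230.5, 222.9], [470.1, -290.1]), (np.int32(15), [231.8, 228.2], [493.6, -271.0])]
```

Call:
carry_out --deltas "60 0.0005 0 -0.001 0; 255 0.0005 0 -0.001 0; 255 0.0005 0 -0.001 0; 255 0.0005 0 -0.001 0; 255 0.0005 0 -0.001 0; 255 0.0005 0 -0.001 0; 255 0.0005 0 -0.001 0; 255 0.0005 0 -0.001 0; 255 0.0005 0 -0.001 0; 255 0.0005 0 -0.035 0; 255 0.0005 0 -0.095 0; 255 0.0005 0 -0.095 0" --force 20

```text
t: 13.58
tcp_pos: [437.4, -316.3, 101.4]
tcp_rot: [0.751, -0.66, 0.003, -0.001]
ft_force: [1.7, -0.3, -1.1]
opening: 21.5
```

Run:
```python
from h import *
p,y=cur();print(rel([503,-183,p[2]],-1.441,p,y), rel([503,-183,48],-1.441,p,y))
```

```text
t 13.57 tcp [ 437.4 -316.3  101.4] yaw -1.4414 tilt [ 0.006 -0.002] F [ 1.7 -0.3 -1.1] open 21.5 q7 -0.67
[-0.1238 -0.0823 -0.     -0.0004] [-0.1238 -0.0823  0.0534 -0.0004]
```

Call:
carry_out --deltas "255 -0.05 -0.034 0 0; 255 -0.10 -0.07 0 0; 255 -0.121 -0.084 0 0; 255 -0.121 -0.084 0 0; 255 -0.121 -0.084 0.025 0; 255 -0.121 -0.084 0.045 0; 255 -0.121 -0.084 0.0495 0; 255 -0.121 -0.084 0.0495 0; 255 -0.121 -0.084 0.0495 0"

```text
t: 14.7
tcp_pos: [503.3, -184.4, 48.8]
tcp_rot: [0.751, -0.66, 0.0, -0.0]
ft_force: [-0.2, -0.2, -0.9]
opening: 21.4
```

Run:
```python
from h import *
p,y=cur();print(rel([503,-183,48],-1.441,p,y))
im,d=capture("scene");H,S,V=cv2.split(cv2.cvtColor(im,cv2.COLOR_BGR2HSV));m=(H>100)&(H<130)&(S>110)&(V>40)
c=p+[0,0,-2.6];uv=proj("scene",[c+[0,0,58],c+[0,0,30],c]);print(uv.round(1).tolist())
a,b=uv[1].astype(int);r=np.zeros_like(m);r[b-20:b+20,a-10:a+10]=1
k,l,st,cc=cv2.connectedComponentsWithStats((m&(r>0)).astype(np.uint8));print([(st[i].tolist(),cc[i].round(1).tolist()) for i in range(1,k)])
o=np.load("scene0.npz")["im"];H,S,V=cv2.split(cv2.cvtColor(o,cv2.COLOR_BGR2HSV));m=(H>100)&(H<130)&(S>110)&(V>40);m[:205]=0;m[245:]=0;m[:,:215]=0;m[:,245:]=0
k,l,st,cc=cv2.connectedComponentsWithStats(m.astype(np.uint8));print("orig",[(st[i].tolist(),cc[i].round(1).tolist()) for i in range(1,k)],proj("scene",[[435.5,-314,58],[435.5,-314,30],[435.5,-314,0]]).round(1).tolist())
```

```text
t 14.7 tcp [ 503.3 -184.4   48.8] yaw -1.4415 tilt [ 0.001 -0.   ] F [-0.2 -0.2 -0.9] open 21.4 q7 -0.92
[-0.0014  0.0001  0.0008 -0.0005]
[[256.1, 221.7], [256.9, 230.8], [257.6, 240.2]]
[([254, 222, 5, 2, 6], [255.8, 222.2]), ([253, 229, 6, 3, 17], [255.6, 229.9]), ([254, 234, 7, 4, 23], [257.2, 235.8])]
orig [([229, 215, 3, 2, 6], [230.0, 215.5]), ([228, 222, 6, 3, 15], [230.7, 222.9]), ([229, 227, 6, 3, 12], [231.4, 228.4])] [[229.9, 215.7], [230.9, 223.9], [231.9, 232.6]]
```

Call:
carry_out --deltas "255 -0.0009 0 0 0; 255 -0.0009 0 0.006 0; 255 -0.0009 0 0.011 0; 255 -0.0009 0 0.016 0; 255 -0.0009 0 0.020 0; 255 -0.0009 0 0.023 0; 255 -0.0009 0 0.023 0"

```text
t: 15.62
tcp_pos: [502.7, -183.0, 24.9]
tcp_rot: [0.751, -0.66, -0.0, 0.0]
ft_force: [-0.3, -0.4, -1.1]
opening: 21.2
```

Run:
```python
from h import *
cur()
```

```text
t 15.62 tcp [ 502.7 -183.    24.9] yaw -1.441 tilt [-0.  0.] F [-0.3 -0.4 -1.1] open 21.2 q7 -0.9
```

Free inside the pocket. Seat it.

Call:
carry_out --deltas "255 0 0 0.004 0; 255 0 0 0.008 0; 255 0 0 0.010 0; 255 0 0 0.0115 0; 255 0 0 0.0115 0; 255 0 0 0.0115 0"

```text
t: 16.38
tcp_pos: [503.7, -182.6, 15.0]
tcp_rot: [0.752, -0.66, 0.0, -0.001]
ft_force: [-5.4, 3.2, 19.0]
opening: 21.1
```

Run:
```python
from h import *
cur()
# bar geometry: dark centroid columns 218..250
z=np.load("top0.npz");V=cv2.cvtColor(z["im"],cv2.COLOR_BGR2GRAY)
pts=[]
for u in range(218,252):
    w=np.clip(95-V[268:280,u].astype(float),0,None); w[:0]=0
    col=np.arange(268,280)
    k=(V[268:280,u]<42); 
    pts.append([u,col[k].mean()])
pts=np.array(pts);l=np.polyfit(pts[:,0],pts[:,1],1);print(l)
# outer ends: arms edge columns at row 262..268
rows={}
for v in range(264,270): print(v,np.where(V[v,205:265]<45)[0]+205)
e=ray("top",[[u,np.polyval(l,u)] for u in(213.5,234.5,255)],107);print(e.round(1))
c=np.array([[695.6,357.7],[521,367.4],[508.4,115.7],[680.2,114.5]]);
P=cloud("top",z["d"]);q=P[186:262,186:286].reshape(-1,3);q=q[(q[:,2]>100)&(q[:,2]<118)];print("cover top z",np.median(q[:,2]),len(q));print(cv2.minAreaRect(q[:,:2].astype(np.float32)))
```

```text
t 16.38 tcp [ 503.7 -182.6   15. ] yaw -1.4407 tilt [0.001 0.002] F [-5.4  3.2 19. ] open 21.1 q7 -0.88
[9.25897632e-02 2.50464171e+02]
264 [211 212 213 214 215 216 253 254 255 256 257 258]
265 [211 212 213 214 215 216 253 254 255 256 257 258]
266 [211 212 213 214 215 216 253 254 255 256 257 258]
267 [211 212 213 214 215 216 253 254 255 256 257]
268 [211 212 213 214 215 216 217 218 253 254 255 256 257]
269 [211 212 213 214 215 216 217 218 219 220 221 222 223 224 225 226 228 253
 254 255 256 257]
[[475.2 297.3 107. ]
 [471.5 242.3 107. ]
 [467.9 189.  107. ]]
cover top z 110.01462181533832 6476
((596.961181640625, 237.94631958007812), (259.08050537109375, 204.0736846923828), 86.74024963378906)
```

Blue bottomed against the floor (19 N, same depth as red). I'll release and move towards the handle.

The tool can only point down and its body is 190 mm wide along the jaws, so a pinch with the jaws along box x would put the body into the opening cover. Instead I'll straddle the handle's left arm, next to the bar corner, with the jaws along the hinge line.

Call:
carry_out --deltas "200 0 0 -0.001 0; 100 0 0 -0.001 0; 100 0 0 -0.001 0; 100 0 0 -0.001 0; 100 0 0 -0.06 0; 100 0 0 -0.12 0; 100 0 0 -0.187 0; 100 -0.10 -0.01 -0.187 0.1; 100 -0.20 -0.02 -0.187 0.197; 100 -0.30 -0.03 -0.187 0.197; 100 -0.36 -0.04 -0.187 0.197; 100 -0.42 -0.05 -0.187 0.197"

```text
t: 17.88
tcp_pos: [496.9, 131.4, 200.6]
tcp_rot: [-0.683, 0.73, 0.0, 0.001]
ft_force: [0.8, -0.2, 0.0]
opening: 52.6
```

Run:
```python
from h import *
p,y=cur();print(rel([493.2,296.1,160],-1.638,p,y))
tp,dt=capture("top");im,d=capture("scene");np.savez("n4.npz",tp=tp,dt=dt,im=im,d=d)
H,S,V=cv2.split(cv2.cvtColor(tp,cv2.COLOR_BGR2HSV));Pc=cloud("top",dt)
for nm,m,P in(("red",((H<8)|(H>172))&(S>140)&(V>60),[445.5,-190.6,70]),("blue",(H>100)&(H<130)&(S>110)&(V>50),[503,-183,70]),("yel",(H>18)&(H<34)&(S>110)&(V>90),[560.3,-175.6,70])):
    uv=proj("top",[P])[0];r=np.zeros_like(m);a,b=uv.astype(int);r[b-8:b+9,a-8:a+9]=1;q=m&(r>0);v,u=np.where(q)
    print(nm,len(u),u.mean().round(1),v.mean().round(1),ray("top",[[u.mean(),v.mean()]],70)[0].round(1),"z",np.median(Pc[q],0).round(1))
A=cv2.resize(tp[215:315,370:470],(480,480),interpolation=cv2.INTER_CUBIC)
cv2.imwrite("pics/n4.png",cv2.resize(im[150:330,190:460],None,fx=2.9,fy=2.9,interpolation=cv2.INTER_CUBIC))
```

```text
t 17.88 tcp [496.9 131.4 200.6] yaw -1.638 tilt [0.001 0.001] F [ 0.8 -0.2  0. ] open 52.6 q7 -1.93
[-0.1641  0.0147  0.0406 -0.    ]
red 26 400.5 287.5 [ 444.8 -190.5   70. ] z [ 444.8 -190.2   71.1]
blue 19 397.2 265.4 [ 503.6 -182.2   70. ] z [ 504.  -181.7   70.3]
yel 30 394.5 244.3 [ 560.5 -175.5   70. ] z [ 560.8 -175.1   71.4]
```

View pics/n4.png

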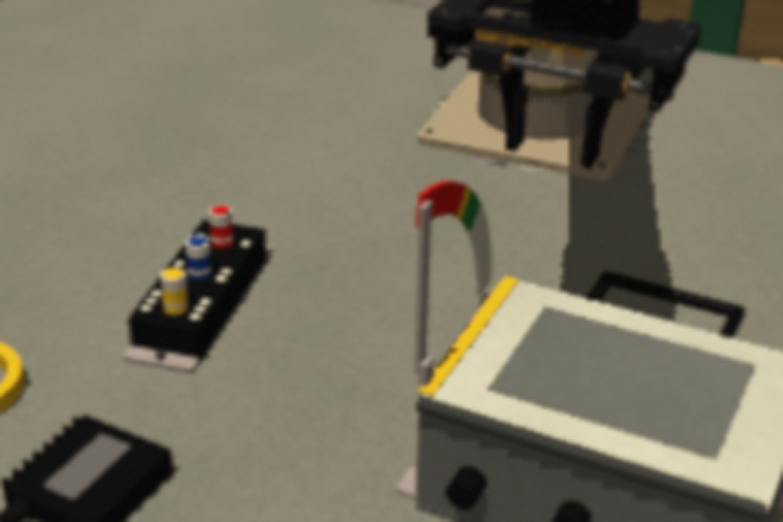

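All three fuses show tops at z 70–71 (seated) in pockets one to three. The handle's left arm is on the right in this view, at (735,315). I'll move over it.

Call:
carry_out --deltas "100 -0.06 0.005 0 0; 100 -0.12 0.01 0 0; 100 -0.164 0.0147 0.02 0; 100 -0.164 0.0147 0.04 0; 100 -0.164 0.0147 0.04 0; 100 -0.164 0.0147 0.04 0"

```text
t: 18.73
tcp_pos: [494.2, 293.2, 161.3]
tcp_rot: [-0.682, 0.731, -0.0, 0.0]
ft_force: [0.3, -0.4, 0.0]
opening: 52.9
```

Run:
```python
from h import *
p,y=cur();print(rel([493.2,296.1,73],-1.638,p,y))
s=state();M=R.from_quat(s["tcp_rot"]).as_matrix()
for n in("scene","top"):
    im,d=capture(n);W=cloud(n,d).reshape(-1,3);Q=(W-s["tcp_pos"])@M;ok=(d.ravel()>0)
    for lo,hi in((-60,-20),(20,60)):
        for zl,zh in((-95,-80),(-80,-60),(-60,-45),(-45,-30),(-30,-15)):
            k=ok&(Q[:,0]>lo)&(Q[:,0]<hi)&(np.abs(Q[:,1])<30)&(Q[:,2]>zl)&(Q[:,2]<zh)
            if k.sum()>4:print(n,lo,(zl,zh),k.sum(),"x",np.percentile(Q[k,0],[2,98]).round(),"y",np.percentile(Q[k,1],[2,98]).round(),"zmax",Q[k,2].max().round())
print(s["joints"])
```

```text
t 18.73 tcp [494.2 293.2 161.3] yaw -1.6394 tilt [0.001 0.   ] F [ 0.3 -0.4  0. ] open 52.9 q7 -2.13
[-0.0028  0.0012  0.0883 -0.0014]
scene -60 (-95, -80) 15 x [-43. -31.] y [-14.  -9.] zmax -81.0
scene -60 (-80, -60) 66 x [-41. -26.] y [-13.  -1.] zmax -60.0
scene -60 (-60, -45) 30 x [-36. -26.] y [-13.  -9.] zmax -46.0
scene -60 (-45, -30) 32 x [-35. -26.] y [-14.   9.] zmax -30.0
scene -60 (-30, -15) 9 x [-34. -26.] y [-12.  -1.] zmax -26.0
scene 20 (-95, -80) 29 x [31. 42.] y [-13.   8.] zmax -80.0
scene 20 (-80, -60) 71 x [26. 41.] y [-14.   7.] zmax -60.0
scene 20 (-60, -45) 41 x [26. 36.] y [-12.  10.] zmax -46.0
scene 20 (-45, -30) 35 x [26. 35.] y [-12.   7.] zmax -30.0
scene 20 (-30, -15) 6 x [27. 34.] y [-12.   4.] zmax -26.0
[-1.08820514  0.26139091  0.56167662  1.67589883 -0.14576578  1.24541542
 -2.13460917]
```

Call:
carry_out --deltas "100 -0.0015 0.001 0.02 0; 100 -0.0015 0.001 0.045 0; 100 -0.0015 0.001 0.06 0; 100 -0.0015 0.001 0.075 0; 100 -0.0015 0.001 0.087 0; 100 -0.0015 0.001 0.087 0"

```text
t: 19.58
tcp_pos: [492.3, 295.2, 72.7]
tcp_rot: [-0.683, 0.73, 0.0, -0.001]
ft_force: [0.1, -0.0, -0.4]
opening: 53.1
```

Run:
```python
from h import *
p,y=cur();print(rel([493.4,296.1,73],-1.638,p,y))
im,d=capture("scene");cv2.imwrite("pics/n5.png",cv2.resize(im[150:350,320:520],None,fx=3,fy=3,interpolation=cv2.INTER_CUBIC))
```

```text
t 19.57 tcp [492.3 295.2  72.7] yaw -1.6381 tilt [-0.001 -0.001] F [ 0.1 -0.  -0.4] open 53.1 q7 -2.1
[-0.0009 -0.001  -0.0003 -0.0001]
```

View pics/n5.png

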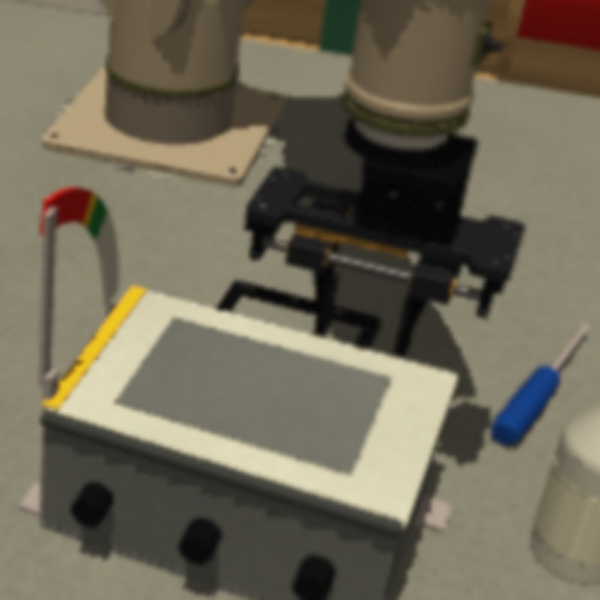

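The fingers (at (322,310) and (408,325)) straddle the left handle arm at (370,325) with no contact force. Close gently.

Call:
carry_out --deltas "100 -0.001 -0.001 0 0; 160 -0.001 -0.001 0 0; 200 -0.001 -0.001 0 0; 220 -0.001 -0.001 0 0; 255 -0.001 -0.001 0 0; 255 -0.001 -0.001 0 0; 255 -0.001 -0.001 0 0; 255 -0.001 -0.001 0 0" --force 15

```text
t: 20.62
tcp_pos: [493.9, 299.3, 73.9]
tcp_rot: [-0.684, 0.73, 0.001, 0.002]
ft_force: [3.1, 7.9, -3.4]
opening: 11.2
```

Run:
```python
from h import *
cur()
```

```text
t 20.62 tcp [493.9 299.3  73.9] yaw -1.6362 tilt [0.002 0.004] F [ 3.1  7.9 -3.4] open 11.2 q7 -2.1
```

Gripped (11 mm, the arm's thickness), with 8 N sideways. I'll centre that off and start lifting along the arc (radius about 203 mm).

Call:
carry_out --deltas "255 -0.003 0 0 0; 255 -0.003 0 0 0; 255 -0.003 -0.0003 -0.010 0; 255 -0.003 -0.001 -0.020 0; 255 -0.003 -0.0023 -0.030 0; 255 -0.003 -0.004 -0.040 0; 255 -0.003 -0.0063 -0.050 0; 255 -0.003 -0.009 -0.060 0; 255 -0.003 -0.009 -0.060 0; 255 -0.003 -0.009 -0.060 0"

```text
t: 21.88
tcp_pos: [502.7, 298.6, 133.1]
tcp_rot: [-0.683, 0.731, -0.0, -0.0]
ft_force: [-1.4, -1.9, -3.1]
opening: 11.4
```

```bash
cat >> h.py <<'E'
def cover(d=None):
    "cover angle from a plane fit to depth of the scene camera"
    im,d=capture("scene");W=cloud("scene",d).reshape(-1,3);b=W-[693,227.4,105];ex=np.array([-.9978,.067]);ey=np.array([.067,.9978])
    u=b[:,:2]@ex;v=b[:,:2]@ey;h=b[:,2];r=np.hypot(u,h)
    th=np.arctan2(h,u)
    k=(d.ravel()>0)&(r>60)&(r<175)&(np.abs(v)<100)&(th>-.1)&(th<1.7)&(im.reshape(-1,3).max(1)>75)
    for n in("u","h"):pass
    c=np.c_[u[k],h[k]];m0=np.median(np.arctan2(c[:,1],c[:,0]));k2=np.abs(np.arctan2(c[:,1],c[:,0])-m0)<.12;c=c[k2]
    vt=np.linalg.svd(c-c.mean(0))[2][0];vt=vt*np.sign(vt[0]);print("cover: n",len(c),"median angle",m0.round(3),"plane slope",np.arctan2(vt[1],vt[0]).round(3));return im
E
python3 - <<'E'
from h import *
cur();cover()
E
```

```text
t 21.88 tcp [502.7 298.6 133.1] yaw -1.6381 tilt [-0. -0.] F [-1.4 -1.9 -3.1] open 11.4 q7 -2.11
cover: n 3945 median angle 0.339 plane slope 0.291
```

Call:
carry_out --deltas "255 0 -0.003 -0.0095 0; 255 0 -0.007 -0.019 0; 255 0 -0.011 -0.0285 0; 255 0 -0.016 -0.0375 0; 255 0 -0.021 -0.046 0; 255 0 -0.0265 -0.055 0; 255 0 -0.0325 -0.063 0; 255 0 -0.039 -0.071 0; 255 0 -0.039 -0.071 0"

```text
t: 23.05
tcp_pos: [542.7, 296.0, 205.0]
tcp_rot: [-0.683, 0.731, -0.0, 0.001]
ft_force: [0.8, -3.6, -4.1]
opening: 10.9
```

Run:
```python
from h import *
cur();cover()
```

```text
t 23.05 tcp [542.7 296.  205. ] yaw -1.6387 tilt [0.001 0.   ] F [ 0.8 -3.6 -4.1] open 10.9 q7 -2.07
cover: n 5220 median angle 0.734 plane slope 0.69
```

Call:
carry_out --deltas "255 0 -0.0033 -0.0038 0; 255 0 -0.0067 -0.0076 0; 255 0 -0.0102 -0.0113 0; 255 0 -0.0139 -0.0149 0; 255 0 -0.0176 -0.0184 0; 255 0 -0.0213 -0.0218 0; 255 0 -0.026 -0.0257 0; 255 0 -0.026 -0.0257 0; 255 0 -0.026 -0.0257 0"

```text
t: 24.22
tcp_pos: [568.0, 294.2, 229.9]
tcp_rot: [-0.683, 0.731, -0.0, -0.0]
ft_force: [2.8, -3.7, -6.3]
opening: 11.1
```

Run:
```python
from h import *
cur();im=cover();cv2.imwrite("pics/n6.png",cv2.resize(im[130:330,310:510],None,fx=3,fy=3,interpolation=cv2.INTER_CUBIC))
```

```text
t 24.23 tcp [568.  294.2 229.9] yaw -1.6382 tilt [ 0. -0.] F [ 2.8 -3.7 -6.3] open 11.1 q7 -2.04
cover: n 5597 median angle 0.896 plane slope 0.854
```

View pics/n6.png

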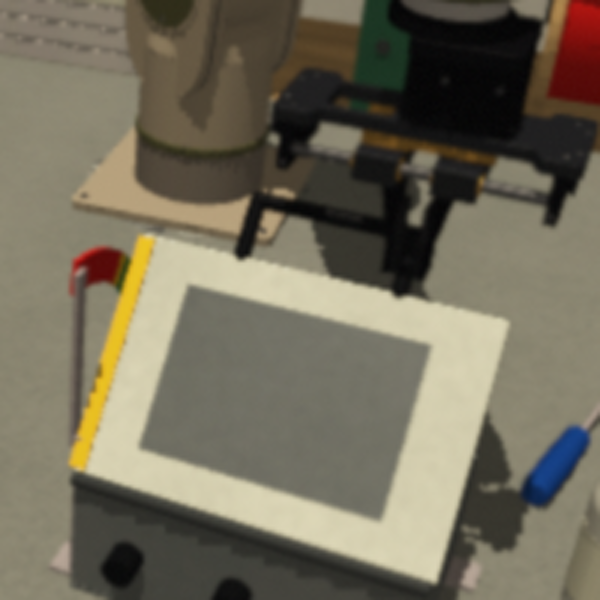

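The cover stands just short of balance by the plane fit (0.854 rad). Its yellow-striped edge crosses the gauge at about (140,265), just into the green. There's a small radial pull, so I ease the radius slightly and go past balance slowly.

Call:
carry_out --deltas "255 0 -0.001 0.001 0; 255 0 -0.0035 -0.001 0; 255 0 -0.006 -0.0032 0; 255 0 -0.0085 -0.005 0; 255 0 -0.011 -0.0067 0; 255 0 -0.0135 -0.0085 0; 255 0 -0.016 -0.0103 0; 255 0 -0.019 -0.0122 0; 255 0 -0.019 -0.0122 0; 255 0 -0.019 -0.0122 0"

```text
t: 25.52
tcp_pos: [586.5, 293.0, 243.1]
tcp_rot: [-0.683, 0.73, 0.0, -0.0]
ft_force: [-2.4, -6.6, 1.6]
opening: 11.1
```

Run:
```python
from h import *
cur();im=cover();cover();cv2.imwrite("pics/n7.png",cv2.resize(im[130:330,310:510],None,fx=3,fy=3,interpolation=cv2.INTER_CUBIC))
```

```text
t 25.52 tcp [586.5 293.  243.1] yaw -1.6379 tilt [-0.  0.] F [-2.4 -6.6  1.6] open 11.1 q7 -2.01
cover: n 5766 median angle 1.0 plane slope 0.96
cover: n 5770 median angle 1.0 plane slope 0.958
```

View pics/n7.png

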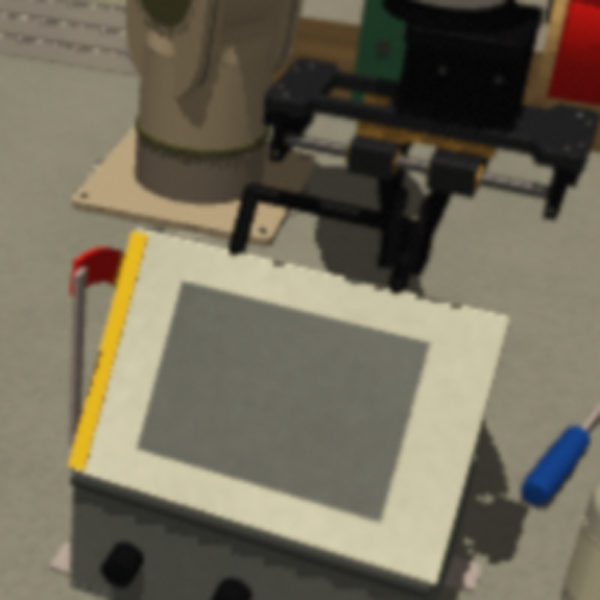

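The yellow edge now crosses the red part, and the plane fit gives 0.96. I'll go a touch further for margin and check.

Call:
carry_out --deltas "255 0 -0.0018 -0.0012 0; 255 0 -0.0035 -0.0023 0; 255 0 -0.0035 -0.0023 0; 255 0 -0.0035 -0.0023 0"

```text
t: 26.12
tcp_pos: [590.0, 292.8, 245.3]
tcp_rot: [-0.683, 0.73, 0.0, -0.0]
ft_force: [-0.9, -5.2, 1.9]
opening: 10.7
```

Run:
```python
from h import *
cur();cover();cover()
```

```text
t 26.12 tcp [590.  292.8 245.3] yaw -1.638 tilt [-0.  0.] F [-0.9 -5.2  1.9] open 10.7 q7 -2.01
cover: n 5801 median angle 1.02 plane slope 0.978
cover: n 5799 median angle 1.019 plane slope 0.98
```

In the red, at 0.98. Now ease back into the green, aiming for about 0.79.

Call:
carry_out --deltas "255 0 0.0034 0.0023 0; 255 0 0.0067 0.0047 0; 255 0 0.0099 0.0071 0; 255 0 0.0131 0.0096 0; 255 0 0.0163 0.0121 0; 255 0 0.0194 0.0148 0; 255 0 0.0224 0.0174 0; 255 0 0.0254 0.0202 0; 255 0 0.0284 0.023 0; 255 0 0.0298 0.0244 0; 255 0 0.0298 0.0244 0; 255 0 0.0298 0.0244 0"

```text
t: 27.72
tcp_pos: [560.2, 294.8, 221.1]
tcp_rot: [-0.683, 0.73, 0.0, 0.0]
ft_force: [-3.2, -6.5, 1.6]
opening: 11.2
```

Run:
```python
from h import *
cur();im=cover();cover();cv2.imwrite("pics/n8.png",cv2.resize(im[130:330,180:510],None,fx=2.4,fy=2.4,interpolation=cv2.INTER_CUBIC))
```

```text
t 27.73 tcp [560.2 294.8 221.1] yaw -1.638 tilt [-0.  0.] F [-3.2 -6.5  1.6] open 11.2 q7 -2.05
cover: n 5459 median angle 0.834 plane slope 0.792
cover: n 5457 median angle 0.834 plane slope 0.791
```

View pics/n8.png

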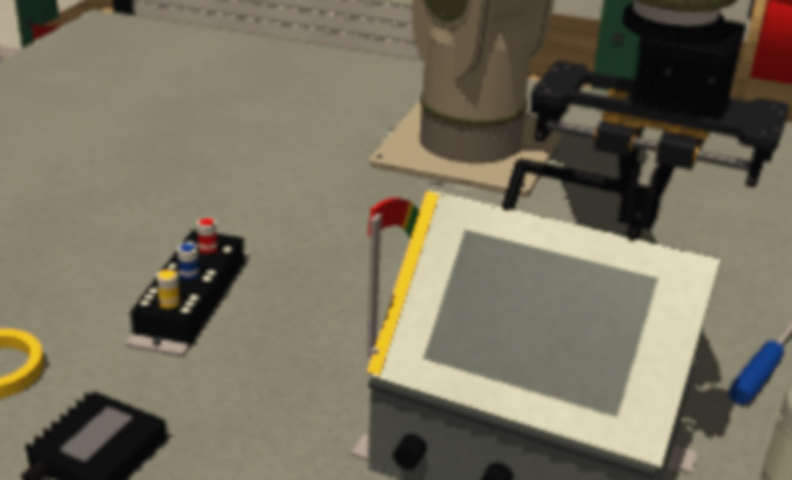

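The edge crosses the gauge in the green at (418,215), both plane fits give 0.79 rad, and the fuses are in place. Handing in.

Run:
```python
from h import *
from plant import close_job
cur();print(close_job())
```

```text
t 27.82 tcp [560.2 294.9 221.1] yaw -1.638 tilt [-0.  0.] F [-3.  -5.3  1.9] open 11.1 q7 -2.05
the job is handed in; nothing more can be done
None
```

The job is handed in at t = 27.8 s with everything in the order asked, except that I hold the handle by its left arm rather than by the bar itself.

- **Fuses:** Red went into pocket one first, then blue into pocket two. Yellow was left in pocket three. After release, the depth picture showed all three tops at z 70–71 mm, which is fully seated. Their positions were within about 1 mm of the pocket centres.
- **Cover:** I lifted it to 0.98 rad by a plane fit to the depth picture, inside the red part. I then eased it back to 0.79 rad, where the last picture shows the striped edge in the green. The handle is still gripped at 11 mm opening, and the last force reading was about 6 N, mostly sideways.

**What went wrong or disagreed:**
- **Fingertip position:** The fingertips are about 25 mm behind the reported TCP, not 14 mm ahead as stated. The first grasp of the red fuse closed on air above it without moving it. I corrected for this in every later move.
- **Grip on the handle:** The tool can only point down, and its wide body would have hit the opening cover if I pinched the bar across. I gripped the left arm about 18 mm from the bar, with the jaws along the hinge line. If only a grip on the bar counts, this falls short.
- **Bystanders:** I did not measure them again. The later pictures showed no sign of contact with those in view.

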